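# Glass panel from rack to transit carrier, by its edges

## Robot

A 6-joint arm with a two-finger parallel gripper is mounted at the origin on a cart in front of the work surface, level with it; the furniture and walls round the work are solid. World frame = base frame: x ahead of the robot, y to its left, z up, the work surface at z = 0. Lengths are in mm, angles in rad, forces in N, time in s.
With the tool pointing down it reaches from about 400 to 925 mm from the base axis. Payload 12.5 kg.
Tool frame: the origin (TCP) lies on the centre line of the jaws, within the pads' length; the fingertips stand 17 mm ahead of it and the grasp point (between the pads) lies 2 mm behind it; z points along the fingers, y is the line along which they close (so a half turn about z gives the same grasp; the last joint's range is limited). The gripper opens to 95 mm and grips with 3 to 60 N. Pads are 20 mm wide; open, the fingers measure 119 mm over their backs; the gripper's body (75 mm by 180 mm) begins 59 mm behind the grasp point.
Start: joints at [-1.388, 0.491, 1.559, -0, 1.092, -0.106], TCP at [178.024, -599.126, 231.661] pointing down, gripper open.
Joint ranges: [-3.1, 3.1], [-0.84, 2.19], [0.05, 2.79], [-1.13, 4.28], [0.06, 2.93], [-2.69, 2.69]. Speed limits (rad/s): [2.22, 2.22, 2.79, 3.14, 3.14, 3.14].

## Interface

Orientations are given as [roll, pitch, yaw] about the fixed x, y, z axes, in that order (R = Rz(yaw) Ry(pitch) Rx(roll)).
In Python, from cell import env gives the robot as it stands.
- The arm moves only by the tool drive_tool, never from a script. Its argument "deltas" is text: rows parted by semicolons, each of 4 numbers parted by spaces: the shift along the world's x, y, z normalised to -1 to 1, where 1 is 100 mm, then the turn about the world's z normalised to -1 to 1, where 1 is 180 degrees. A call has 1 to 10 rows; each row shifts and turns the commanded pose from where the row before left it; what a row does not reach is not made up. A row lasts 1/12 s, in which the tool goes at most 41.7 mm and 7.16 degrees, less where a joint would pass 70% of its speed; a pose out of reach is approached as far as the arm can. A call with a number of a shift or a turn outside -1 to 1 is refused whole. A call with a gripper value outside its range is refused whole. "gripper" is the closure, from 0 (fully open) to 1 (shut), set as the call begins (left out, the last holds). The fingers move at their own pace and stop on an object; the grip force is fixed at half the most. Time passes only in rows, so rows that do not move let the fingers close. It gives the time, the measured TCP pose, the force, the opening and the grip force at its end, in the units of the state.
- env.state(): the state, without advancing time (a new reading comes with each control period).
- env.read_camera(name): name is "scene" or "top" or "wrist"; returns (picture, depth): 384x512x3 uint8, red, green, blue; 384x512 float32, mm along the optical axis (not along the pixel's ray), 0 where there is no reading.
- env.camera_params(name): a dict with "mtx" (3x3 intrinsics, pixels), "k1" (the pictures are not rectified: a ray, as slopes to the right and down, at radius r is drawn at 1 + k1 r^2 times it, then the intrinsics apply), "camera_from_world" (4x4, takes a point from world to camera coordinates); the wrist camera has in their place "mount" (4x4, takes a point from camera to tool coordinates, whose origin is the TCP and whose axes are the flange's). Camera axes: x right, y down, z forward; pixel columns grow to the right and rows downward; lengths in mm; the calibration is good to about 2 mm. A picture is of the moment at which its call begins: read the wrist's pose just before it. camera_params takes no time and is no camera call.
- env.job_done(): hands the job in; it is judged then, once.
The state is a dict: "t": time; "joints": joint angles; "qvel": joint speeds; "tau": joint torques, N m; "eef_pos": TCP position; "tcp_rot": TCP orientation; "ft_force": force on the tool from outside, world axes, zero at the start; "moment": the same for the moment, N m; "opening": opening from 0.0 (shut) to 1.0 (fully open); "grip_force": force on a finger pad.
Only numpy, scipy, OpenCV 4.12 (cv2) and the standard library are available. Lean on these libraries where they do the work, as an engineer would, in place of code of your own. Each camera call takes 0.05 s, during which the arm holds its last target. There are 200 camera calls.

## Task

Pack the blue coated glass panel: take it out of the upright rack holding it only by its narrow ground side edges (the gripper must never touch the blue faces), lay it on the sloping stand with its lower end against the stop and let go, then take it again by its edges and lay it gently flat on the rails of the carrier, between the yellow guides, and let go. Leave the red panel standing in its slot and do not disturb the other things on the table.

Things in the scene. Friction and masses are not known exactly. Their poses are not given: they have to be found in the camera images.
- blue_panel: Blue coated glass panel with white edges, 64 mm wide, 150 long, 8 thick, 0.16 kg, standing on a short end in one slot of the rack. Origin: middle of that lower end, mid-thickness; x normal to the faces, y across the 64 mm width, z along the length (up while in the rack). Its edges are white strips 5 mm thick, 3 mm out beyond the blue faces all round; hold it on these across the 64 mm width.
- blue_panel_center (a point): Centre of the blue panel (75 mm along z from its origin, middle of the thickness).
- blue_panel_faces: The two blue coated faces of the blue panel (58 x 144 mm, 8 mm apart), which the gripper must not touch; same origin and axes as the blue panel.
- red_panel: An identical panel with red faces, standing in the other slot of the rack; same origin and axes as the blue panel.
- rack: Grey fixed rack, foot 136 x 92 x 12 mm, two slots at x = +-35 mm. Each is a pair of fins 11 mm apart, 50 mm wide in y, up to z = 69 mm. A panel stands on the foot (z = 12 mm), top at z = 162; its side edges (y = +-32 mm) are free above low stops of z = 26 mm. Origin: centre of underside; x normal to the panels, y along the slots, z up.
- stand: Grey fixed stand, base 150 x 84 x 10 mm, about 165 mm high, with a bed sloping at 45 degrees: high end at -x, low end at +x. Side lips near the low end of the bed (inner faces at bed y = +-36.5 mm, bed x = 53 to 71 mm, 13 mm high). Origin: centre of underside; z up.
- stand_bed: The stand's sloping bed: two rubber-topped rails (y = +-20 mm, 10 mm wide, x = -65 to +75 mm) and an end stop at the low end (face at x = +75.5 mm, 14 mm high, 50 mm wide). Origin: on the rail tops, under the middle of a panel resting against the stop; x points down the slope, y across, z normal to the slope. A panel overhangs the rails by 7 mm on either side.
- carrier: Black fixed carrier, base 196 x 104 x 8 mm, with two rubber-topped rails along x (y = +-20 mm, 10 mm wide, tops at z = 36 mm), four yellow side guides (x = +-60 mm, 18 mm long, inner faces y = +-35.5 mm) and a yellow guide at each end (inner faces x = +-78.5 mm). Guides are upright to z = 46 mm, flared to z = 53. Origin: centre of underside; x along the panel, z up.
- carrier_rest (a point): Point on the level of the carrier's rail tops at its centre (36 mm above its underside): the middle of the panel's under face belongs here.
- the_stapler: Red and black stapler, 32 x 138 x 48 mm, a bystander. Origin: centre of underside.
- clear_tape: Tan tape roll lying flat, 104 mm across, 48 mm high, a bystander. Origin: centre of underside.
- brown_tape: Brown tape roll lying flat, 120 mm across, 48 mm high, a bystander. Origin: centre of underside.
There are look-alikes about, which are no part of the job. What is shaped like the blue_panel but purple is not meant.

How it is judged:
By the outcome, as a careful person would: the job done as asked, in the order asked, and still so for the second after the job is handed in, with the robot touching nothing.
It also fails if it takes over 64 s, if anything falls off the work surface, if the arm or the gripper's body presses on something with over 40 N, if the wrist force passes 120 N, or if a joint passes its speed limit or range.

## Working session

There is one attempt and no reset: what is moved stays moved. The work goes in short steps, Python scripts to look and compute and a tool call to move; the robot and the scene stay as the last step left them, time stands still between calls to the robot, and variables do not carry over. Pictures are saved under pics/ and viewed, at most 11 in all, crops included, and the job is handed in when it is done.

Besides the shell and the picture viewer there is one more tool, called after ">>>" as name(argument=value, ...), one argument or row to a line, values as JSON. drive_tool: Moves the arm, as the interface text tells. Its arguments: {"type":"object","properties":{"deltas":{"type":"string"},"gripper":{"type":"number"}},"required":["deltas"]}

```bash
ls; mkdir -p pics
cat > h.py <<'E'
import numpy as np, cv2, os
from cell import env
def grab(n):
    s=env.state(); p,d=env.read_camera(n); c=env.camera_params(n)
    if 'camera_from_world' in c: W=np.linalg.inv(np.array(c['camera_from_world']))
    else:
        T=np.eye(4); r,pp,y=s['tcp_rot']
        from scipy.spatial.transform import Rotation as R
        T[:3,:3]=R.from_euler('xyz',[r,pp,y]).as_matrix(); T[:3,3]=s['eef_pos']; W=T@np.array(c['mount'])
    np.savez(f'pics/{n}.npz',p=p,d=d,W=W,K=np.array(c['mtx']),k1=c['k1'])
    return p,d,W,np.array(c['mtx']),c['k1']
def load(n):
    z=np.load(f'pics/{n}.npz'); return z['p'],z['d'],z['W'],z['K'],float(z['k1'])
def rays(uv,K,k1):
    uv=np.atleast_2d(uv).astype(float)
    a=cv2.undistortPoints(uv.reshape(-1,1,2),K,np.array([k1,0,0,0.])).reshape(-1,2)
    return np.c_[a,np.ones(len(a))]
def plane(uv,z,W,K,k1):
    r=rays(uv,K,k1)@W[:3,:3].T; o=W[:3,3]
    return o+r*((z-o[2])/r[:,2])[:,None]
def cloud(d,W,K,k1):
    v,u=np.mgrid[:d.shape[0],:d.shape[1]]
    r=rays(np.c_[u.ravel(),v.ravel()],K,k1)*d.ravel()[:,None]
    X=(r@W[:3,:3].T+W[:3,3]).reshape(*d.shape,3); X[d<=0]=np.nan
    return X
def save(p,name): cv2.imwrite('pics/'+name,p[:,:,::-1])
E
python3 - <<'E'
from h import *
print(env.state())
ims=[]
for n in ('scene','top'):
    p,d,W,K,k=grab(n); ims.append(p); print(n,W.round(3).tolist(),K.tolist(),k)
save(cv2.resize(ims[0],(800,600)),'a_scene.png');save(cv2.resize(ims[1],(800,600)),'a_top.png')
E
```

```text
pics
{'t': 0.0, 'joints': array([-1.38761599e+00,  4.91525752e-01,  1.55945119e+00, -1.07736211e-05,
        1.09171498e+00, -1.05586029e-01]), 'qvel': array([ 0.00113822, -0.00016067, -0.00112503, -0.00018335,  0.00018929,
       -0.00173017]), 'tau': array([ 9.59865101e-04, -6.12643433e+01, -2.58177763e+01,  6.92922994e-02,
        4.82746842e-02, -1.13828701e-04]), 'eef_pos': array([ 177.96662579, -598.8855571 ,  231.08214725]), 'tcp_rot': array([-3.14049850e+00, -1.06350293e-04,  2.88771276e-01]), 'ft_force': array([-0.16711578, -0.25778268, -0.82260566]), 'moment': array([-0.01798718,  0.04631678, -0.02417179]), 'grip_force': 0.0, 'opening': 0.9994649870639387}
scene [[0.881, -0.273, 0.387, 53.907], [-0.474, -0.511, 0.717, -979.893], [0.002, -0.815, -0.579, 897.962], [0.0, 0.0, 0.0, 1.0]] [[362.68070208253835, 0.0, 255.79134694553588], [0.0, 362.68070208253835, 185.15793489601336], [0.0, 0.0, 1.0]] -0.036230712002504134
top [[-0.059, -0.89, 0.452, -85.861], [-0.998, 0.048, -0.036, 72.231], [0.01, -0.454, -0.891, 1417.156], [0.0, 0.0, 0.0, 1.0]] [[447.5946167426295, 0.0, 249.28081592387633], [0.0, 447.5946167426295, 194.62502506508255], [0.0, 0.0, 1.0]] 0.010824207609118711
```

View pics/a_scene.png

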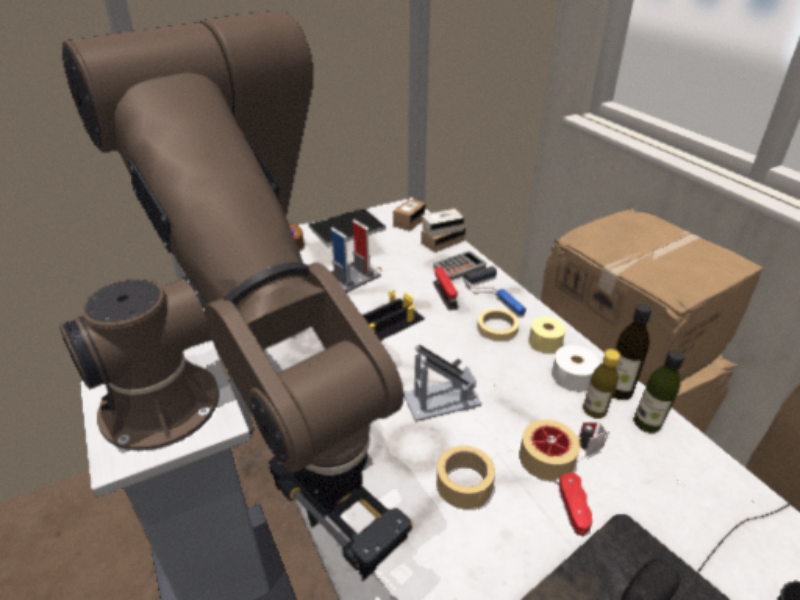

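View pics/a_top.png

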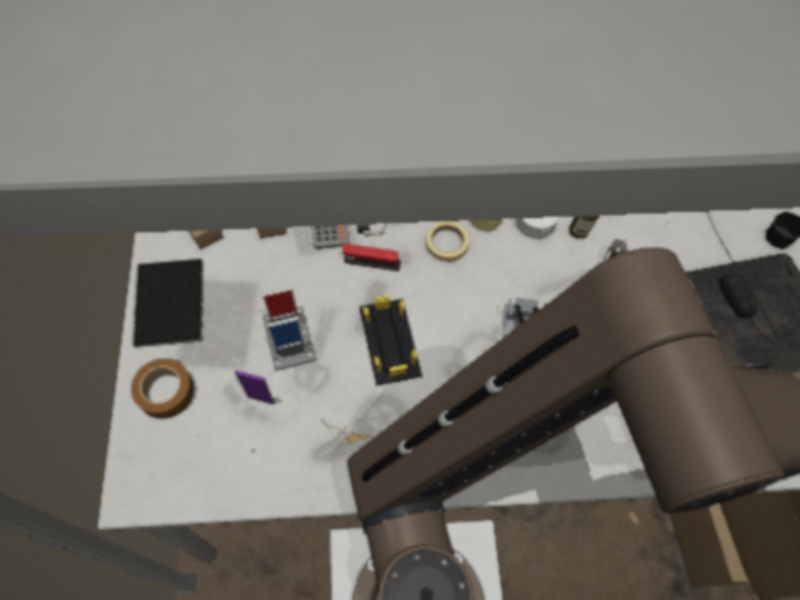

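Run:
```python
from h import *
for n in ('top','scene'):
    p,d,W,K,k=load(n); X=cloud(d,W,K,k); h=cv2.cvtColor(p,cv2.COLOR_RGB2HSV)
    H,S,V=[h[...,i].astype(int) for i in range(3)]
    ins=(X[...,0]>300)&(X[...,0]<950)&(X[...,2]>3)&(X[...,2]<200)&(np.abs(X[...,1])<700)
    for nm,m in (('blue',(H>98)&(H<115)&(S>120)),('purple',(H>120)&(H<145)&(S>120)),('red',((H<6)|(H>174))&(S>150)),('yellow',(H>22)&(H<32)&(S>170))):
        m=(m&ins).astype(np.uint8); c,l,st,ce=cv2.connectedComponentsWithStats(m)
        for i in range(1,c):
            if st[i,4]<8: continue
            P=X[l==i]; print(n,nm,st[i].tolist(),'mean',np.nanmean(P,0).round(0),'min',np.nanmin(P,0).round(0),'max',np.nanmax(P,0).round(0))
    # stand & rack: grey raised
    z0=X[200:215,230:245][...,2]; print('table z std',np.nanmean(z0),np.nanstd(z0))
p,d,W,K,k=load('scene'); X=cloud(d,W,K,k)
m=(X[...,2]>4)&(X[...,2]<185)&(X[...,0]>400)&(X[...,0]<950)&(np.abs(X[...,1])<600)
# occupancy map, scene
for n in('scene','top'):
    p,d,W,K,k=load(n); X=cloud(d,W,K,k); Y=X.reshape(-1,3); c=p.reshape(-1,3)
    ok=(Y[:,2]>4)&(Y[:,2]<200)&(Y[:,0]>350)&(Y[:,0]<950)&(np.abs(Y[:,1])<550)
    img=np.full((600,1100,3),255,np.uint8)
    for q,cc in zip(Y[ok],c[ok]): cv2.circle(img,(int(550-q[1]),int(950-q[0])),2,tuple(int(v) for v in cc),-1)
    save(cv2.resize(img,(800,436)),f'map_{n}.png')
a=np.vstack([cv2.imread('pics/map_scene.png')[:300],cv2.imread('pics/map_top.png')[:300]]); cv2.imwrite('pics/maps.png',a)
```

```text
top blue [174, 207, 18, 14, 184] mean [522. 237. 110.] min [515. 212.  63.] max [531. 261. 153.]
top purple [152, 239, 22, 18, 202] mean [417. 300.  89.] min [408. 276.  19.] max [427. 325. 151.]
top red [220, 157, 34, 11, 230] mean [743.  54.  45.] min [723.  -4.   4.] max [767. 113.  56.]
top red [170, 187, 18, 15, 193] mean [591. 249. 111.] min [584. 224.  63.] max [599. 274. 154.]
top yellow [241, 192, 8, 5, 22] mean [620.  33.  29.] min [616.  20.  15.] max [624.  45.  45.]
top yellow [250, 237, 9, 3, 16] mean [459.   9.  25.] min [455.  -4.  14.] max [462.  24.  39.]
table z std 14.908156154226758 14.171935334528152
scene blue [212, 148, 9, 22, 111] mean [522. 233. 119.] min [515. 206.  69.] max [528. 262. 159.]
scene blue [319, 186, 17, 15, 103] mean [866. -81.  25.] min [ 856. -125.   14.] max [879. -26.  33.]
scene red [226, 143, 8, 22, 121] mean [591. 246. 118.] min [583. 218.  73.] max [598. 278. 159.]
scene red [279, 171, 13, 20, 122] mean [743.  44.  47.] min [722. -13.   8.] max [795. 114.  53.]
scene red [341, 273, 23, 19, 291] mean [ 643. -493.   42.] min [ 603. -532.   16.] max [ 672. -464.   57.]
scene red [358, 302, 20, 40, 461] mean [ 604. -609.   25.] min [ 574. -657.    7.] max [ 646. -549.   32.]
table z std 209.04949119488376 248.79432438262785
```

View pics/maps.png

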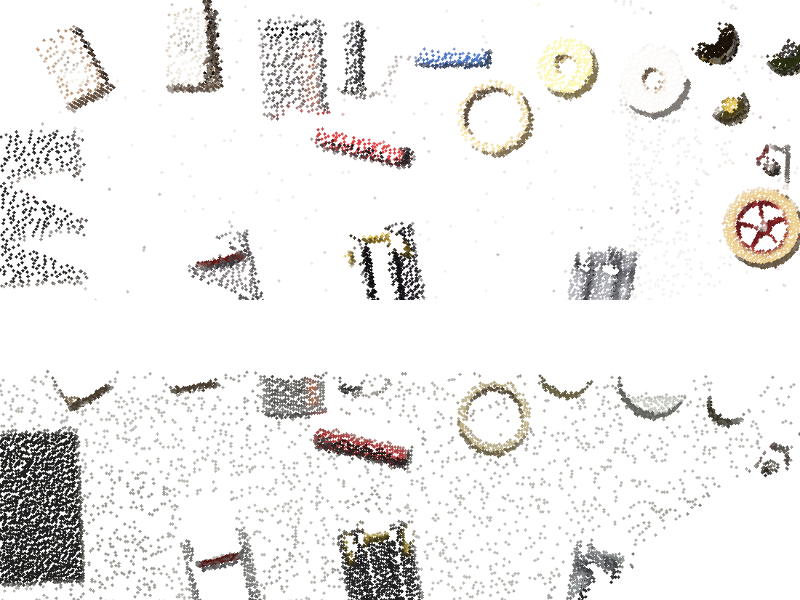

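>>> drive_tool(
  deltas="0.1 0.1 0.3 0;0.27 0.22 0.15 0;0.27 0.22 0.15 0;0.27 0.22 0.15 0;0.27 0.22 0.15 0;0.27 0.22 0.15 0;0.27 0.22 0.15 0;0.27 0.22 0.15 -0.01;0.27 0.22 0.1 -0.01;0.27 0.22 0.1 -0.02",
)

```text
t: 0.93
eef_pos: [432.1, -389.7, 387.3]
tcp_rot: [3.141, -0.0, 0.162]
ft_force: [0.4, 0.4, -0.2]
opening: 1.003
grip_force: 0.0
```

>>> drive_tool(
  deltas="0.27 0.22 0 0;0.27 0.22 0 0;0.27 0.22 0 0;0.2 0.1 0 0;0 0 0 0;0 0 0 0;0 0 0 0",
)

```text
t: 1.52
eef_pos: [531.6, -315.4, 386.3]
tcp_rot: [-3.141, 0.001, 0.163]
ft_force: [-0.2, -0.7, -0.1]
opening: 1.003
grip_force: 0.0
```

Run:
```python
from h import *
p,d,W,K,k=grab('wrist'); print(env.state()['eef_pos'],W.round(3).tolist(),K[0,0])
q,_,_,_,_=grab('top')
save(np.vstack([cv2.resize(p,(400,300)),cv2.resize(q,(400,300))]) if 0 else np.hstack([cv2.resize(p,(400,300)),cv2.resize(q,(400,300))]),'w1.png')
X=cloud(d,W,K,k)
for v in range(20,384,45): print([None if np.isnan(X[v,u,0]) else X[v,u].round(0).astype(int).tolist() for u in range(30,512,75)])
```

```text
[ 531.29492134 -315.6701005   386.50564721] [[0.163, -0.947, -0.277, 609.799], [-0.987, -0.156, -0.045, -303.26], [-0.001, 0.28, -0.96, 538.071], [0.0, 0.0, 0.0, 1.0]] 340.12078621760327
[[656, 32, 0], [675, -71, -1], [693, -176, -1], [711, -281, -1], [728, -386, 0], [744, -491, 0], [760, -596, -2]]
[[597, 11, 36], [615, -73, 0], [634, -181, -2], [652, -290, -1], [670, -400, -1], [679, -489, 51], [703, -616, -1]]
[[532, 32, 7], [550, -74, -1], [569, -187, -1], [590, -301, 53], [607, -414, -2], [624, -512, 36], [642, -638, 0]]
[[463, 33, 7], [480, -77, -1], [500, -194, -2], [521, -312, 6], [539, -430, -1], [558, -547, -1], [578, -646, 23]]
[[385, 40, -1], [405, -80, -1], [425, -201, 0], [445, -324, -1], [478, -434, 46], [486, -568, -2], [506, -686, 2]]
[[304, 42, -1], [324, -83, -1], [344, -209, -2], [365, -337, 0], [387, -464, 0], [407, -591, -2], [430, -712, 3]]
[[557, -257, 466], [555, -271, 459], [558, -291, 459], [561, -310, 458], [564, -330, 458], [568, -349, 459], [575, -362, 467]]
[[547, -259, 469], [530, -267, 446], [-499, -116, -799], [183, -366, -3], [209, -504, 0], [542, -364, 441], [565, -363, 469]]
[[549, -268, 483], [552, -282, 483], [555, -297, 484], [558, -311, 485], [560, -326, 484], [561, -340, 483], [564, -354, 484]]
```

View pics/w1.png

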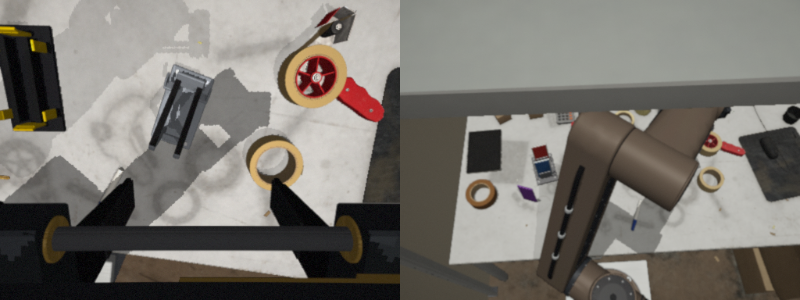

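```bash
cat > stand.py <<'E'
from h import *
def stand(X,p):
    m=(X[...,0]>420)&(X[...,0]<660)&(X[...,1]>-385)&(X[...,1]<-215)&(X[...,2]>4)&(X[...,2]<190)
    c,l,st,_=cv2.connectedComponentsWithStats(m.astype(np.uint8)); i=1+np.argmax(st[1:,4]); m=l==i
    P=X[m]; r=cv2.minAreaRect(P[:,:2].astype(np.float32)); print('all rect',r)
    b=P[(P[:,2]<16)]; r=cv2.minAreaRect(b[:,:2].astype(np.float32)); print('base rect',np.round(r[0],1),np.round(r[1],1),r[2])
    g=p.max(2); dk=m&(g<60)&(X[...,2]>18); D=X[dk]
    # robust plane
    best=None; rng=np.random.default_rng(0)
    for _ in range(500):
        s=D[rng.choice(len(D),3,False)]; n=np.cross(s[1]-s[0],s[2]-s[0]); L=np.linalg.norm(n)
        if L<50: continue
        n/=L; e=abs((D-s[0])@n)<2.0
        if best is None or e.sum()>best.sum(): best=e
    I=D[best]; c0=I.mean(0); n=np.linalg.svd(I-c0)[2][2]; n*=np.sign(n[2])
    print('plane pts',len(I),'of',len(D),'n',n.round(3),'c',c0.round(1),'tilt',np.degrees(np.arccos(n[2])).round(1))
    s=np.array([n[0],n[1],0]);s/=np.linalg.norm(s); yaw=np.arctan2(s[1],s[0])
    ex=np.cross([-s[1],s[0],0],n); ey=np.array([-s[1],s[0],0]); Q=(I-c0)@np.c_[ex,ey]
    print('normal yaw',yaw.round(3)); R=cv2.minAreaRect(Q.astype(np.float32)); print('rails rect in bed axes',R)
    rr=R[2]; print('x range',np.percentile(Q[:,0],[0,1,99,100]).round(1),'y',np.percentile(Q[:,1],[0,1,99,100]).round(1),'ex',ex.round(3))
    return m,dk
E
python3 - <<'E'
from stand import *
p,d,W,K,k=load('wrist'); X=cloud(d,W,K,k); m,dk=stand(X,p)
q=p.copy(); q[dk]=[255,0,255]; save(cv2.resize(q[60:240,170:320],(750,900)[::1] if 0 else (500,600),interpolation=cv2.INTER_NEAREST),'st.png')
E
```

```text
all rect ((539.7003784179688, -272.6016845703125), (83.92807006835938, 151.1466064453125), 79.31865692138672)
base rect [ 539.7 -272.6] [ 83.9 151.1] 79.31865692138672
plane pts 1371 of 1482 n [ 0.695 -0.132  0.707] c [ 538.9 -273.   104.1] tilt 45.0
normal yaw -0.188
rails rect in bed axes ((5.3186798095703125, -0.07161903381347656), (141.02149963378906, 49.7218017578125), 0.3018261790275574)
x range [-65.1 -64.1  73.4  75.9] y [-24.7 -24.4  24.5  25.1] ex [ 0.694 -0.132 -0.707]
```

View pics/st.png

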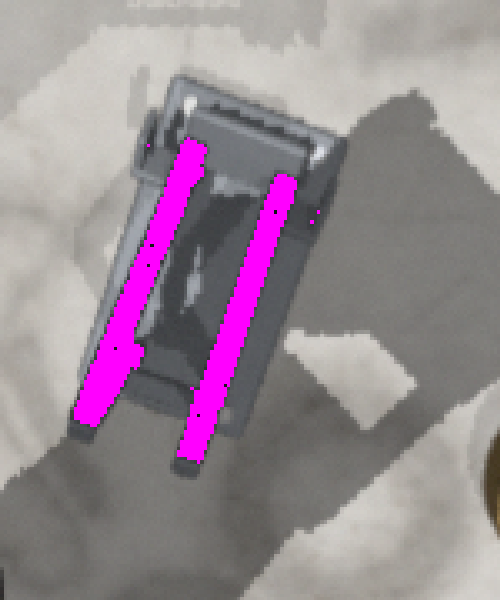

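>>> drive_tool(
  deltas="0 0.4 0 0;0 0.4 0 0;0 0.4 0 0;0 0.4 0 0;0 0.4 0 0;0 0.4 0 0;0 0.4 0 0;0 0.4 0 0;0 0.4 0 0;0 0.4 0 0",
)

```text
t: 2.45
eef_pos: [531.4, 85.8, 387.1]
tcp_rot: [3.141, -0.001, 0.161]
ft_force: [1.3, 1.0, -0.1]
opening: 0.999
grip_force: 0.0
```

>>> drive_tool(
  deltas="0 0.3 0 0;0 0.2 0 0;0 0 0 0;0 0 0 0;0 0 0 0",
)

```text
t: 2.87
eef_pos: [532.0, 133.7, 386.8]
tcp_rot: [3.141, -0.0, 0.162]
ft_force: [-0.2, 0.6, 0.1]
opening: 1.003
grip_force: 0.0
```

Run:
```python
from h import *
p,d,W,K,k=grab('wrist'); print(env.state()['eef_pos'])
X=cloud(d,W,K,k); h=cv2.cvtColor(p,cv2.COLOR_RGB2HSV); H,S,V=[h[...,i].astype(int) for i in range(3)]
ins=(X[...,0]>300)&(X[...,2]>3)&(X[...,2]<200)
for nm,m in (('blue',(H>98)&(H<118)&(S>110)),('purple',(H>120)&(H<145)&(S>110)),('red',((H<6)|(H>174))&(S>130)),('yellow',(H>22)&(H<32)&(S>170))):
    m=(m&ins).astype(np.uint8); c,l,st,ce=cv2.connectedComponentsWithStats(m)
    for i in range(1,c):
        if st[i,4]<15: continue
        P=X[l==i]; r=cv2.minAreaRect(P[:,:2].astype(np.float32)); print(nm,st[i].tolist(),'mean',P.mean(0).round(1),'z',P[:,2].min().round(),P[:,2].max().round(),'rect',np.round(r[0],1),np.round(r[1],1),round(r[2],1))
save(cv2.resize(p,(640,480)),'w2.png')
```

```text
[532.0904896  133.50990879 386.75365622]
blue [144, 139, 66, 18, 553] mean [531.4 234.6 111.5] z 22.0 159.0 rect [531.2 236.2] [ 3.  55.9] 13.9
purple [86, 190, 79, 53, 2220] mean [425.5 298.4  92.9] z 4.0 151.0 rect [423.6 299.7] [62.1  8.2] 71.0
red [323, 0, 73, 27, 1101] mean [738.1  23.5  44.4] z 5.0 51.0 rect [744.3  32.3] [93.6 25.4] 78.5
red [155, 88, 34, 3, 48] mean [602.1 237.9 157.9] z 156.0 160.0 rect [602.  238.5] [ 1.5 35.3] 12.8
red [138, 95, 60, 3, 97] mean [593.5 245.1 133.9] z 10.0 159.0 rect [593.5 246.1] [ 1.5 55.9] 11.3
yellow [324, 95, 32, 7, 204] mean [625.5  34.2  46.8] z 5.0 55.0 rect [626.5  27.6] [ 8.4 47.4] 8.5
yellow [307, 108, 9, 15, 105] mean [597.1  68.5  38.7] z 5.0 55.0 rect [595.5  64.6] [20.9 15.8] 10.6
yellow [358, 108, 15, 14, 171] mean [609.   -8.1  38.6] z 8.0 54.0 rect [609.4  -9.3] [17.1  8.9] 7.4
yellow [303, 186, 8, 18, 104] mean [479.7  50.3  36.9] z 6.0 55.0 rect [473.3  46. ] [29.5 14.4] 11.8
yellow [351, 186, 13, 18, 152] mean [491.6 -26.   37.8] z 5.0 54.0 rect [491. -30.] [16.8 13.3] 7.7
yellow [318, 201, 27, 14, 298] mean [464.    7.8  37.6] z 5.0 54.0 rect [462.6   2.7] [50.  13.1] 87.6
```

View pics/w2.png

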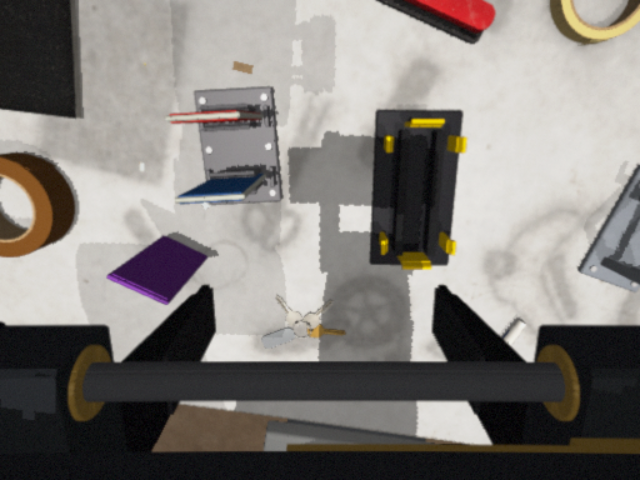

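Run:
```python
from h import *
p,d,W,K,k=load('wrist'); X=cloud(d,W,K,k); x,y,z=X[...,0],X[...,1],X[...,2]
def rect(m,nm):
    P=X[m]; r=cv2.minAreaRect(P[:,:2].astype(np.float32)); print(nm,m.sum(),'rect',np.round(r[0],1),np.round(r[1],1),round(r[2],2),'zmed',np.median(P[:,2]).round(1)); return P
reg=(x>460)&(x<640)&(y>150)&(y<330)
rect(reg&(z>7)&(z<17),'foot')
for nm,c in (('blue',527),('red',596)):
    m=reg&(z>152)&(z<172)&(abs(x-c)<18); P=rect(m,nm+' top'); v=np.linalg.svd(P[:,:2]-P[:,:2].mean(0))[2][0]; print(P.mean(0).round(1),P.min(0).round(1),P.max(0).round(1),'yaw',np.degrees(np.arctan2(-v[0]*np.sign(v[1]),abs(v[1]))).round(2))
reg=(x>420)&(x<660)&(y>-60)&(y<100)
rect(reg&(z>4)&(z<12),'carrier base')
m=reg&(z>31)&(z<40)&(p.max(2)<70); c,l,st,_=cv2.connectedComponentsWithStats(m.astype(np.uint8))
for i in range(1,c):
    if st[i,4]>60: rect(l==i,'rail')
```

```text
foot 3466 rect [561.9 241.9] [136.6  92. ] 12.65 zmed 10.9
blue top 415 rect [527.1 235.8] [ 8.2 63. ] 12.99 zmed 159.4
[527.9 235.3 159. ] [516.9 205.1 152.1] [537.1 266.3 162.9] yaw 12.81
red top 464 rect [596.6 247.8] [ 8.7 64.3] 11.71 zmed 159.4
[596.8 246.9 159.1] [586.7 216.5 152.1] [606.1 279.1 162.5] yaw 12.44
carrier base 5350 rect [544.4  20.1] [195.6 104.7] 8.76 zmed 6.7
rail 705 rect [539.6  39.8] [148.9  10.5] 8.72 zmed 34.7
rail 729 rect [546.7   0.6] [149.9  10.8] 8.83 zmed 34.7
```

>>> drive_tool(
  deltas="-0.01 0.25 -0.2 0.01;-0.01 0.25 -0.2 0.009;-0.01 0.25 -0.3 0;-0.01 0.26 -0.3 0;0 0 -0.3 0;0 0 -0.2 0;0 0 0 0;0 0 0 0;0 0 0 0",
)

```text
t: 3.67
eef_pos: [529.0, 235.1, 238.2]
tcp_rot: [-3.142, -0.002, 0.221]
ft_force: [0.2, 0.0, -0.3]
opening: 1.002
grip_force: 0.0
```

Run:
```python
from h import *
p,d,W,K,k=grab('wrist'); s=env.state(); print(s['eef_pos'],s['tcp_rot'])
X=cloud(d,W,K,k); x,y,z=X[...,0],X[...,1],X[...,2]
m=(abs(x-527)<18)&(abs(y-235)<50)&(z>155)&(z<166); P=X[m]
r=cv2.minAreaRect(P[:,:2].astype(np.float32)); print(m.sum(),np.round(r[0],1),np.round(r[1],1),r[2],np.median(P[:,2]))
```

```text
[528.93096696 235.27214184 238.44244412] [-3.14150281e+00 -2.59070458e-03  2.21574729e-01]
948 [527.5 236.1] [ 8.5 63.3] 12.956975936889648 159.5236573652323
```

>>> drive_tool(
  deltas="-0.01 0.006 -0.3 0;0 0 -0.3 0;0 0 -0.3 0;0 0 -0.2 0;0 0 -0.16 0;0 0 0 0;0 0 0 0",
)

```text
t: 4.3
eef_pos: [527.7, 236.3, 111.6]
tcp_rot: [3.142, -0.001, 0.222]
ft_force: [0.5, -0.6, 0.0]
opening: 1.0
grip_force: 0.0
```

>>> drive_tool(
  deltas="0 0 0 0;0 0 0 0;0 0 0 0;0 0 0 0;0 0 0 0;0 0 0 0;0 0 0 0;0 0 0 0",
  gripper=1,
)

```text
t: 4.97
eef_pos: [527.2, 236.5, 111.1]
tcp_rot: [3.142, -0.001, 0.223]
ft_force: [-0.8, 0.3, 5.8]
opening: 0.671
grip_force: 30.0
```

>>> drive_tool(
  deltas="0 0 0.05 0;0 0 0.1 0;0 0 0.15 0;0 0 0.25 0;0 0 0.3 0;0 0 0.3 0;0 0 0.3 0;0 0 0.25 0;0 0 0.15 0;0 0 0.05 0",
)

```text
t: 5.8
eef_pos: [527.4, 236.6, 304.0]
tcp_rot: [-3.141, -0.004, 0.223]
ft_force: [-1.2, -0.3, -1.9]
opening: 0.674
grip_force: 30.0
```

Run:
```python
from h import *
p,d,W,K,k=grab('wrist'); q=grab('scene')[0]; s=env.state(); print(s['eef_pos'],s['opening'],s['grip_force'],s['ft_force'])
save(np.hstack([cv2.resize(p,(400,300)),cv2.resize(q[110:260,150:350],(400,300))]),'g1.png')
```

```text
[526.92342206 236.48299868 301.46002795] 0.670686412171667 29.997524321079254 [-0.31032258  0.07492552 -2.01048276]
```

View pics/g1.png

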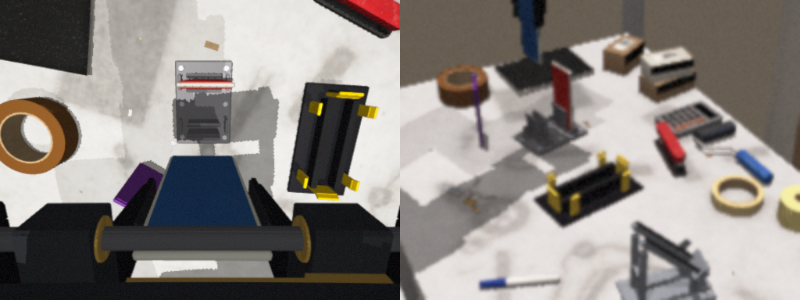

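>>> drive_tool(
  deltas="0.03 -0.1 0 -0.013;0.03 -0.2 0 -0.013;0.03 -0.3 0 -0.013;0.03 -0.3 0 -0.013;0.03 -0.3 0 -0.013;0.03 -0.3 0 -0.013;0.03 -0.3 0 -0.013;0.03 -0.3 0 -0.013;0.03 -0.3 0 -0.013;0.03 -0.3 0 -0.013",
)

```text
t: 6.73
eef_pos: [556.4, -35.7, 299.1]
tcp_rot: [3.141, 0.003, -0.19]
ft_force: [0.6, 0.9, -2.6]
opening: 0.668
grip_force: 30.0
```

>>> drive_tool(
  deltas="0.05 -0.3 0 0;0.05 -0.3 0 0;0.05 -0.3 0 0;0.05 -0.3 0 0;0.05 -0.3 0 0;0.05 -0.3 0 0;0.05 -0.3 0 0;0 -0.2 0 0;0 -0.14 0 0;0 -0.055 0 0",
)

```text
t: 7.57
eef_pos: [591.2, -285.2, 298.9]
tcp_rot: [-3.141, 0.002, -0.189]
ft_force: [0.3, 0.4, -1.1]
opening: 0.669
grip_force: 30.0
```

>>> drive_tool(
  deltas="0 0 0 0;0 0 -0.3 0;0 0 -0.3 0;0 0 -0.25 0;0 0 -0.15 0;0 0 -0.1 0;0 0 0 0;0 0 0 0",
)

```text
t: 8.23
eef_pos: [592.3, -282.4, 191.1]
tcp_rot: [3.142, -0.0, -0.185]
ft_force: [1.2, -0.4, -1.7]
opening: 0.672
grip_force: 30.0
```

Run:
```python
from h import *
p,d,W,K,k=grab('wrist'); s=env.state(); print(s['eef_pos'],s['tcp_rot'],s['ft_force'])
X=cloud(d,W,K,k); h=cv2.cvtColor(p,cv2.COLOR_RGB2HSV)
m=(h[...,0]>98)&(h[...,0]<118)&(h[...,1]>110)&(X[...,2]>30)&(X[...,2]<260); P=X[m]
sx=np.array([.982,-.187]); hh=(P[:,:2]-[539.1,-273])@sx; w=(P[:,:2]-[539.1,-273])@[.187,.982]
e=np.polyfit(P[:,2],hh,1); print('h=a z+b',e,'z',P[:,2].min(),P[:,2].max(),'w',np.percentile(w,[1,99]),m.sum())
sc=grab('scene')[0]
save(np.hstack([cv2.resize(p,(400,300)),cv2.resize(sc[190:310,230:390],(400,300))]),'g2.png')
```

```text
[ 592.49120343 -282.70790456  191.80960903] [ 3.14109099e+00 -1.32212412e-03 -1.85179723e-01] [ 0.7359067   0.08560054 -1.35485964]
h=a z+b [1.45331639e-02 5.57566792e+01] z 50.10367858393914 259.82547083268923 w [-34.81000458  39.43254143] 9953
```

View pics/g2.png

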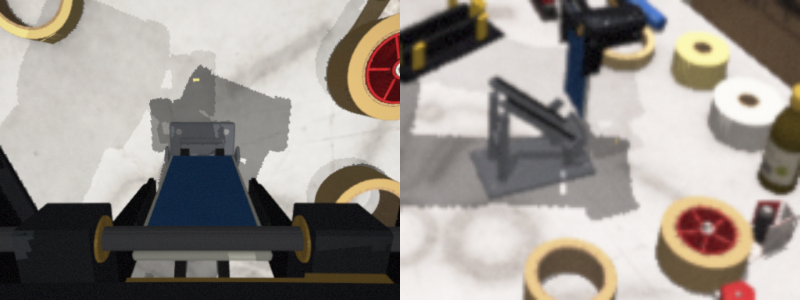

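>>> drive_tool(
  deltas="-0.005 0 -0.15 0;0 0 -0.12 0;0 0 -0.06 0;0 0 -0.035 0;0 0 0 0;0 0 0 0",
)

```text
t: 8.83
eef_pos: [591.7, -283.2, 154.5]
tcp_rot: [3.141, -0.0, -0.186]
ft_force: [-0.9, -0.2, -1.0]
opening: 0.67
grip_force: 30.0
```

>>> drive_tool(
  deltas="-0.086 0.016 -0.005 0;-0.086 0.016 -0.01 0;-0.083 0.016 -0.02 0;-0.083 0.016 -0.026 0;0 0 0 0;0 0 0 0",
)

```text
t: 9.33
eef_pos: [558.1, -277.0, 150.0]
tcp_rot: [3.14, -0.004, -0.186]
ft_force: [1.1, -0.3, 4.3]
opening: 0.672
grip_force: 30.0
```

```bash
cat > panel.py <<'E'
from h import *
def panel(o,s,zlo=30,zhi=230,save_as=None):
    p,d,W,K,k=grab('wrist'); st=env.state(); X=cloud(d,W,K,k); h=cv2.cvtColor(p,cv2.COLOR_RGB2HSV)
    m=(h[...,0]>98)&(h[...,0]<118)&(h[...,1]>110)&(X[...,2]>zlo)&(X[...,2]<zhi)&(np.hypot(X[...,0]-st['eef_pos'][0],X[...,1]-st['eef_pos'][1])<140)
    c,l,q,_=cv2.connectedComponentsWithStats(cv2.erode(m.astype(np.uint8),np.ones((3,3)))); m=l==1+np.argmax(q[1:,4]); P=X[m]
    hh=(P[:,:2]-o)@s; w=(P[:,:2]-o)@[-s[1],s[0]]; e=np.polyfit(P[:,2],hh,1)
    c0=P.mean(0); n=np.linalg.svd(P-c0,full_matrices=False)[2][2]; n*=np.sign(n[2])
    print('n',n.round(3),'tilt from flat',np.degrees(np.arccos(n[2])).round(1),'z',np.percentile(P[:,2],[1,99]).round(1),'h',np.percentile(hh,[1,99]).round(1),'w',np.percentile(w,[1,99]).round(1),m.sum(),'tcp',st['eef_pos'].round(1))
    if save_as: save(p,save_as)
    return P
E
python3 -c "
from panel import *
panel(np.array([539.1,-273]),np.array([.982,-.187]))"
```

```text
n [ 0.954 -0.183  0.237] tilt from flat 76.3 z [ 64.  181.3] h [25.4 54. ] w [-28.1  26.4] 13303 tcp [ 558.2 -277.   149.8]
```

>>> drive_tool(
  deltas="-0.08 0.015 -0.034 0;-0.08 0.015 -0.04 0;-0.072 0.014 -0.048 0;-0.07 0.013 -0.053 0;-0.034 0.006 -0.03 0;-0.03 0.006 -0.03 0;0 0 0 0;0 0 0 0;0 0 0 0",
)

```text
t: 10.13
eef_pos: [520.2, -269.8, 126.4]
tcp_rot: [3.141, 0.0, -0.185]
ft_force: [-10.1, 1.8, 18.7]
opening: 0.672
grip_force: 30.0
```

```bash
python3 -c "
from panel import *
P=panel(np.array([539.1,-273]),np.array([.982,-.187]))
Q=(P-[539.1,-273,103.9]); print('bed x',np.percentile(Q@[.694,-.132,-.707],[0,1,99,100]).round(1),'bed z',np.percentile(Q@[.695,-.132,.707],[1,50,99]).round(1))"
```

```text
n [ 0.805 -0.155  0.573] tilt from flat 55.1 z [ 60.7 157.7] h [-12.8  54.7] w [-28.4  26.4] 20380 tcp [ 520.2 -269.8  126.4]
bed x [-47.8 -47.   69.3  72.3] bed z [ 8.2 21.8 29.4]
```

Run:
```python
from h import *
p,d,W,K,k=load('wrist'); sc,d2,W2,K2,k2=grab('scene')
X=cloud(d,W,K,k); Q=X-[539.1,-273,103.9]
for v in range(60,384,20):
    q=Q[v,250]; print(v,p[v,250].tolist(),(q@[.694,-.132,-.707]).round(1),(q@[.695,-.132,.707]).round(1))
save(np.hstack([cv2.resize(p,(400,300)),cv2.resize(sc[205:295,250:370],(400,300),interpolation=cv2.INTER_CUBIC)]),'g3.png')
```

```text
60 [238, 236, 233] 134.7 -12.8
80 [164, 168, 175] 116.6 -15.6
100 [81, 85, 90] 76.5 5.0
120 [19, 46, 81] 54.8 10.9
140 [25, 45, 77] 38.0 13.6
160 [25, 50, 80] 22.4 16.5
180 [25, 49, 79] 8.1 19.6
200 [21, 49, 80] -4.2 21.5
220 [23, 47, 79] -15.5 23.0
240 [22, 49, 81] -26.7 26.9
260 [26, 48, 81] -36.2 28.4
280 [22, 47, 80] -44.7 28.9
300 [50, 50, 53] -62.5 77.2
320 [38, 46, 60] -60.2 31.0
340 [25, 49, 82] -67.2 32.3
360 [73, 58, 30] -76.1 78.4
380 [22, 24, 25] -80.2 88.4
```

View pics/g3.png

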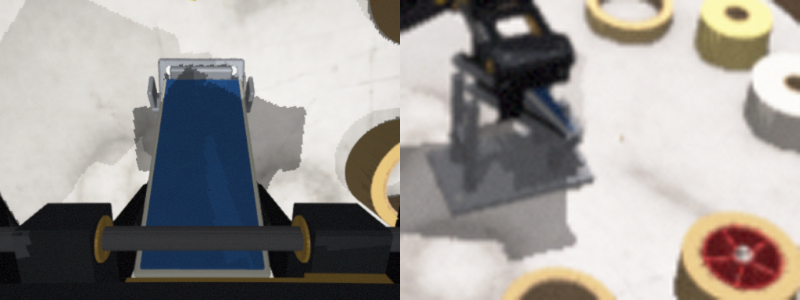

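>>> drive_tool(
  deltas="-0.045 0.008 -0.02 0;-0.043 0.009 -0.03 0;0 0 0 0;0 0 0 0",
)

```text
t: 10.57
eef_pos: [511.9, -268.1, 120.0]
tcp_rot: [3.141, 0.0, -0.186]
ft_force: [-3.8, 0.2, 7.5]
opening: 0.668
grip_force: 30.0
```

```bash
python3 -c "
from panel import *
P=panel(np.array([539.1,-273]),np.array([.982,-.187]))
Q=(P-[539.1,-273,103.9]); print('bed x',np.percentile(Q@[.694,-.132,-.707],[0,1,99,100]).round(1),'bed z',np.percentile(Q@[.695,-.132,.707],[1,50,99]).round(1))"
```

```text
n [ 0.752 -0.147  0.642] tilt from flat 50.0 z [ 60.9 151.5] h [-21.1  54.4] w [-28.3  26.5] 22448 tcp [ 511.9 -268.2  120.1]
bed x [-49.4 -48.5  69.   72.3] bed z [ 8.1 15.  19.3]
```

>>> drive_tool(
  deltas="-0.04 0.008 -0.03 0;-0.038 0.007 -0.035 0;0 0 0 0;0 0 0 0",
)

```text
t: 10.95
eef_pos: [504.2, -266.5, 112.9]
tcp_rot: [-3.142, 0.001, -0.186]
ft_force: [-0.5, -0.9, 3.1]
opening: 0.667
grip_force: 30.0
```

```bash
python3 -c "
from panel import *
P=panel(np.array([539.1,-273]),np.array([.982,-.187]))
Q=(P-[539.1,-273,103.9]); print('bed x',np.percentile(Q@[.694,-.132,-.707],[0,1,99,100]).round(1),'bed z',np.percentile(Q@[.695,-.132,.707],[1,50,99]).round(1))"
```

```text
n [ 0.696 -0.132  0.705] tilt from flat 45.1 z [ 61.3 144.6] h [-28.6  54.5] w [-28.2  26.7] 24861 tcp [ 504.2 -266.5  112.9]
bed x [-49.9 -49.   68.6  71.4] bed z [7.1 8.4 9.7]
```

>>> drive_tool(
  deltas="0.01 -0.002 -0.011 0;0.01 -0.002 -0.01 0;0 0 0 0;0 0 0 0",
)

```text
t: 11.33
eef_pos: [504.5, -266.5, 112.1]
tcp_rot: [-3.141, 0.004, -0.185]
ft_force: [-18.4, 2.1, 24.3]
opening: 0.667
grip_force: 30.0
```

>>> drive_tool(
  deltas="-0.015 0.003 0.016 0;0 0 0 0",
)

```text
t: 11.5
eef_pos: [504.9, -266.5, 112.7]
tcp_rot: [-3.142, 0.0, -0.186]
ft_force: [-0.2, -0.7, -0.7]
opening: 0.67
grip_force: 30.0
```

>>> drive_tool(
  deltas="0 0 0 0;0 0 0 0;0 0 0 0;0 0 0 0;0 0 0 0;0 0 0 0;0 0 0 0",
  gripper=0,
)

```text
t: 12.08
eef_pos: [505.0, -266.6, 112.5]
tcp_rot: [3.142, 0.0, -0.186]
ft_force: [-0.1, 0.7, 1.4]
opening: 1.0
grip_force: 0.0
```

```bash
python3 -c "
from panel import *
P=panel(np.array([539.1,-273]),np.array([.982,-.187]))
Q=(P-[539.1,-273,103.9]); print('bed x',np.percentile(Q@[.694,-.132,-.707],[0,1,99,100]).round(1),'bed z',np.percentile(Q@[.695,-.132,.707],[1,50,99]).round(1))"
```

```text
n [ 0.695 -0.133  0.707] tilt from flat 45.0 z [ 61.2 143.7] h [-28.2  54.3] w [-28.1  26.8] 24594 tcp [ 505.  -266.6  112.5]
bed x [-49.  -48.   68.5  71.7] bed z [6.8 8.1 9.5]
```

>>> drive_tool(
  deltas="0.1 -0.019 0 0;0.1 -0.019 0 0;0.1 -0.018 -0.007 0;0 0 0 0;0 0 0 0",
)

```text
t: 12.55
eef_pos: [535.6, -272.1, 111.5]
tcp_rot: [3.142, 0.0, -0.185]
ft_force: [-0.0, 0.4, 0.5]
opening: 1.0
grip_force: 0.0
```

>>> drive_tool(
  deltas="0 0 0 0;0 0 0 0;0 0 0 0;0 0 0 0;0 0 0 0;0 0 0 0;0 0 0 0;0 0 0 0",
  gripper=1,
)

```text
t: 13.22
eef_pos: [534.9, -272.3, 112.0]
tcp_rot: [3.141, 0.0, -0.186]
ft_force: [-2.0, -0.3, 1.3]
opening: 0.668
grip_force: 30.0
```

>>> drive_tool(
  deltas="0 0 0.05 0;0 0 0.1 0;0 0 0.15 0;0 0 0.25 0;0 0 0.3 0;0 0 0.25 0;0 0 0.2 0;0 0 0.1 0;0 0 0 0;0 0 0 0",
)

```text
t: 14.05
eef_pos: [534.8, -272.1, 251.7]
tcp_rot: [3.141, -0.0, -0.186]
ft_force: [-0.6, 0.4, -3.0]
opening: 0.67
grip_force: 30.0
```

```bash
python3 -c "
from panel import *
P=panel(np.array([539.1,-273]),np.array([.982,-.187]),130,330)
"
```

```text
n [ 0.695 -0.133  0.706] tilt from flat 45.1 z [199.9 264.4] h [-9.2 55. ] w [-27.8  27. ] 16466 tcp [ 534.6 -272.   250.9]
```

>>> drive_tool(
  deltas="0.02 0.1 0 0.012;0.02 0.2 0 0.012;0.02 0.3 0 0.012;0.02 0.3 0 0.012;0.02 0.3 0 0.012;0.02 0.35 0 0.012;0.02 0.35 0 0.012;0.02 0.35 0 0.012;0.02 0.3 0 0.012;0.02 0.2 0 0",
)

```text
t: 14.93
eef_pos: [554.2, 6.1, 250.7]
tcp_rot: [-3.141, 0.002, 0.16]
ft_force: [0.1, -0.8, -1.4]
opening: 0.669
grip_force: 30.0
```

>>> drive_tool(
  deltas="0.01 0.14 -0.05 0;0.004 0.05 -0.15 0;0 0 -0.25 0;0 0 -0.3 0;0 0 -0.25 0;0 0 -0.12 0;0 0 -0.03 0;0 0 0 0;0 0 0 0;0 0 0 0",
)

```text
t: 15.77
eef_pos: [556.8, 21.9, 137.7]
tcp_rot: [3.141, -0.001, 0.154]
ft_force: [0.1, 0.8, -1.6]
opening: 0.673
grip_force: 30.0
```

Run:
```python
from panel import *
o=np.array([543.3,20.2]); s=np.array([.988,.152])
P=panel(o,s,40,215,'c1.png')
p,d,W,K,k=load('wrist'); X=cloud(d,W,K,k); h=cv2.cvtColor(p,cv2.COLOR_RGB2HSV)
m=(h[...,0]>22)&(h[...,0]<32)&(h[...,1]>170)&(X[...,2]>40)&(X[...,2]<60)
c,l,st,_=cv2.connectedComponentsWithStats(m.astype(np.uint8))
for i in range(1,c):
    if st[i,4]>30: Q=X[l==i][:,:2]-o; a,b=Q@s,Q@[-s[1],s[0]]; print('yellow h',a.min().round(1),a.max().round(1),'w',b.min().round(1),b.max().round(1))
Q=P; t=env.state(); print('tcp h,w',(t['eef_pos'][:2]-o)@s,(t['eef_pos'][:2]-o)@[-s[1],s[0]],t['tcp_rot'])
```

```text
n [0.699 0.106 0.707] tilt from flat 45.0 z [ 86.1 150.4] h [ 8.5 72.9] w [-28.4  26.4] 16318 tcp [556.8  21.9 137.8]
yellow h 78.5 87.0 w -18.2 17.2
yellow h 51.6 69.0 w 36.9 43.9
yellow h 51.7 69.1 w -44.9 -38.8
tcp h,w 13.57424644961299 -0.39107654107183354 [ 3.14117605e+00 -1.53075079e-03  1.54094438e-01]
```

View pics/c1.png

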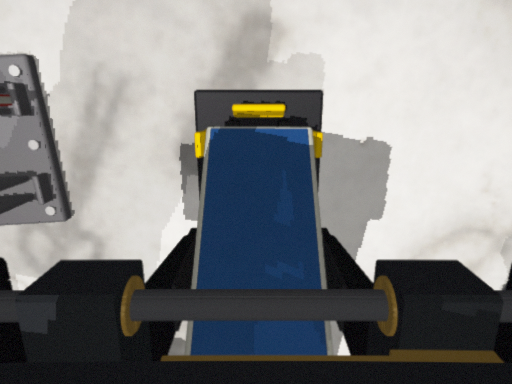

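>>> drive_tool(
  deltas="0 0 -0.15 0;0 0 -0.13 0;0 0 -0.06 0;0 0 -0.03 0;0 0 -0.02 0;0 0 -0.02 0;0 0 0 0;0 0 0 0",
)

```text
t: 16.48
eef_pos: [556.6, 21.8, 96.3]
tcp_rot: [3.141, -0.001, 0.154]
ft_force: [0.0, 0.7, -2.0]
opening: 0.67
grip_force: 30.0
```

>>> drive_tool(
  deltas="-0.05 -0.007 -0.05 0;-0.044 -0.007 -0.055 0;0 0 0 0;0 0 0 0",
)

```text
t: 16.82
eef_pos: [546.6, 20.3, 85.2]
tcp_rot: [-3.142, 0.001, 0.154]
ft_force: [-2.1, -1.1, 3.7]
opening: 0.668
grip_force: 30.0
```

```bash
cat > c.py <<'E'
from panel import *
o=np.array([543.3,20.2]); s=np.array([.988,.152])
P=panel(o,s,30,215); t=env.state()
print('tcp h',((t['eef_pos'][:2]-o)@s).round(1),'w',((t['eef_pos'][:2]-o)@[-s[1],s[0]]).round(1),t['ft_force'].round(1))
hh=(P[:,:2]-o)@s; e=np.polyfit(hh,P[:,2],1); print('low end face z at h=72:',np.polyval(e,72).round(1),'at tcp h',np.polyval(e,(t['eef_pos'][:2]-o)@s).round(1),'at h=-70',np.polyval(e,-70).round(1))
E
python3 c.py
```

```text
n [0.591 0.086 0.802] tilt from flat 36.7 z [43.  97.5] h [-2. 71.] w [-28.5  26.3] 18211 tcp [546.6  20.3  85.3]
tcp h 3.3 w -0.4 [-0.9 -1.3  2.8]
low end face z at h=72: 42.2 at tcp h 93.3 at h=-70 147.9
```

>>> drive_tool(
  deltas="-0.035 -0.005 -0.062 0;-0.03 -0.005 -0.062 0;-0.027 -0.004 -0.07 0;-0.023 -0.004 -0.069 0;0 0 0 0;0 0 0 0",
)

```text
t: 17.37
eef_pos: [535.4, 18.6, 58.7]
tcp_rot: [-3.141, 0.001, 0.154]
ft_force: [-1.6, 0.0, 0.7]
opening: 0.669
grip_force: 30.0
```

```bash
python3 c.py
```

```text
n [0.288 0.042 0.957] tilt from flat 16.9 z [42.5 68.9] h [-14.5  70.5] w [-28.6  26.4] 22178 tcp [535.7  18.6  59. ]
tcp h -7.8 w -0.4 [-2.1 -0.4 -0.5]
low end face z at h=72: 42.4 at tcp h 66.7 at h=-70 85.5
```

>>> drive_tool(
  deltas="-0.012 -0.002 -0.06 0;-0.01 -0.002 -0.06 0;-0.006 -0.001 -0.05 0;-0.002 0 -0.02 0;0 0 -0.015 0;0 0 0 0;0 0 0 0",
)

```text
t: 18.0
eef_pos: [532.6, 18.1, 38.5]
tcp_rot: [3.142, 0.0, 0.154]
ft_force: [-2.5, -0.6, 0.4]
opening: 0.666
grip_force: 30.0
```

```bash
python3 c.py
```

```text
n [0.047 0.006 0.999] tilt from flat 2.7 z [42.  47.6] h [-18.1  70.9] w [-28.5  26.4] 24536 tcp [532.6  18.1  38.6]
tcp h -10.9 w -0.5 [-1.9 -0.3 -0. ]
low end face z at h=72: 42.7 at tcp h 46.7 at h=-70 49.5
```

>>> drive_tool(
  deltas="0 0 -0.02 0;0 0 -0.015 0;0 0 0 0;0 0 0 0",
)

```text
t: 18.38
eef_pos: [532.6, 18.1, 35.0]
tcp_rot: [3.141, -0.0, 0.154]
ft_force: [-1.7, -0.2, 2.0]
opening: 0.666
grip_force: 30.0
```

```bash
python3 c.py
```

```text
n [0.006 0.    1.   ] tilt from flat 0.4 z [41.5 44.5] h [-18.3  70.8] w [-28.6  26.4] 24771 tcp [532.6  18.1  35.1]
tcp h -10.9 w -0.5 [-1.6  0.1  1.5]
low end face z at h=72: 42.8 at tcp h 43.3 at h=-70 43.7
```

>>> drive_tool(
  deltas="0 0 -0.003 0;0 0 0 0;0 0 0 0;0 0 0 0;0 0 0 0;0 0 0 0;0 0 0 0;0 0 0 0",
  gripper=0,
)

```text
t: 19.1
eef_pos: [532.5, 18.1, 34.8]
tcp_rot: [3.141, -0.0, 0.154]
ft_force: [0.4, -1.0, 0.2]
opening: 1.001
grip_force: 0.0
```

>>> drive_tool(
  deltas="0 0 0.1 0;0 0 0.2 0;0 0 0.3 0;0 0 0.35 0;0 0 0.35 0;0 0 0.35 0;0 0 0.35 0;0 0 0.3 0;-0.1 0 0.2 0;0 0 0 0",
)

```text
t: 19.93
eef_pos: [522.4, 18.1, 289.7]
tcp_rot: [3.14, -0.007, 0.154]
ft_force: [-0.7, 0.3, -0.4]
opening: 1.001
grip_force: 0.0
```

>>> drive_tool(
  deltas="0 0 0 0;0 0 0 0;0 0 0 0",
)

```text
t: 20.18
eef_pos: [522.3, 18.1, 283.7]
tcp_rot: [-3.141, 0.002, 0.154]
ft_force: [0.1, 0.7, -0.2]
opening: 1.001
grip_force: 0.0
```

Run:
```python
from h import *
p,d,W,K,k=grab('wrist'); X=cloud(d,W,K,k); h=cv2.cvtColor(p,cv2.COLOR_RGB2HSV); o=np.array([543.3,20.2]); s=np.array([.988,.152])
m=(h[...,0]>98)&(h[...,0]<118)&(h[...,1]>110)&(X[...,2]>20)&(X[...,2]<90)
c,l,st,_=cv2.connectedComponentsWithStats(m.astype(np.uint8)); P=X[l==1+np.argmax(st[1:,4])]; Q=P[:,:2]-o
print('h',np.percentile(Q@s,[.5,99.5]),'w',np.percentile(Q@[-s[1],s[0]],[.5,99.5]),'z',np.percentile(P[:,2],[1,50,99])); r=cv2.minAreaRect(P[:,:2].astype(np.float32)); print(r)
sc=grab('scene')[0]; print(env.state())
save(np.hstack([cv2.resize(p,(400,300)),cv2.resize(sc[110:290,150:390],(400,300))]),'end.png')
```

```text
h [-69.1534959   71.05111134] w [-28.97219104  26.98173698] z [41.00313989 42.77394746 44.66000359]
((543.6775512695312, 19.22773551940918), (141.8540496826172, 56.743629455566406), 8.723555564880371)
{'t': 20.2833, 'joints': array([-9.17914521e-02,  2.92573285e-01,  1.73514853e+00, -9.78992698e-05,
        1.11585860e+00,  1.32537320e+00]), 'qvel': array([-0.00060287, -0.00101819, -0.00482606, -0.00051172,  0.0023617 ,
        0.00276379]), 'tau': array([ 2.61659897e-02, -4.84198058e+01, -2.63388383e+01,  4.91192832e-02,
       -6.55435282e-02,  1.35067849e-04]), 'eef_pos': array([522.41347711,  18.06786962, 283.69031579]), 'tcp_rot': array([-3.14119492e+00,  1.94954297e-03,  1.53675169e-01]), 'ft_force': array([ 0.47083268, -0.00767016,  0.41949914]), 'moment': array([-0.00027908,  0.01864684, -0.01435386]), 'grip_force': 0.0, 'opening': 0.9985697067000545}
```

View pics/end.png

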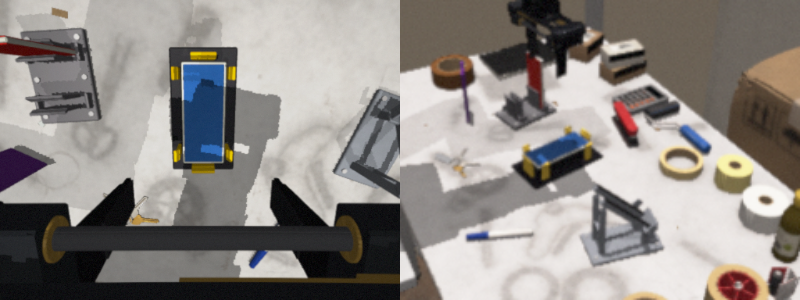

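The picture shows the blue panel lying flat between the yellow guides (centred near pixel 203,113 on the left). The red panel is still in its slot and the robot is clear of everything.

```bash
python3 -c "
from cell import env
print(env.job_done())"
```

```text
the job is handed in; nothing more can be done
None
```

The blue panel is packed: it went from the rack to the stand, was released against the stop, re-gripped by its edges and laid flat on the carrier rails between the yellow guides. The job was handed in at about 20 s with the gripper open and clear; while I was tilting the panel onto the stand it pivoted about 30 mm higher in the jaws than I expected, which I corrected.

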